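Fit the guide roller and its retaining clip on a filament tension arm

TASK

Put the guide roller on the post of the filament tension unit's sprung arm, right down on its shoulder, then push the retaining clip sideways into the post's groove above the roller until it snaps fully home, and let go of both there. The arm gives way as you push, so follow it until you feel the snap, but never drive it against its end stop or load the post with more than about 25 N; leave the other things on the bench where they lie.

Things in the scene. Friction and masses are not known exactly. Their poses are not given: they have to be found in the camera images.
- tension_unit: Filament tension unit, fixed to the bench: aluminium base plate 110 (x) x 210 (y) x 10 mm (x ±55, y -70 to +140 mm), a spring tower and a grey swinging arm, 28 to 36 mm wide, top 50 mm above the bench, that carries a white post. Origin on the bench under the post's rest place, z up. The arm runs along y from the tower at y = +75 mm past the post (0, 0) to the eyelet bracket.
- tower_top (a point): Top of the pivot tower's axis, 108 mm above the bench, 75 mm from the post; its round cap is 44 mm across. The arm swings about this axis, so the post moves along the unit's x under load: about 0.36 N per mm at the post, damped, to an end stop 25 mm (some 9 N) each way; it returns by itself. It does not yield along y or down.
- eyelet_bracket (a point): Middle of the upper edge of the upright eyelet bracket on the arm, 22 mm wide (x), 6 mm thick, about 106 mm above the bench, 47 mm from the post on the side away from the tower. Tower and bracket leave the post open from its two sides, the unit's +x and -x.
- post_arm: White plastic post upright on the arm. Origin on its axis at the shoulder (28 mm wide) on which the roller stands, 54 mm above the bench; z up, axes as the unit's while the arm is at rest. Above the origin: shaft 20 mm in diameter from 0 to 25 mm, groove 14 mm in diameter from 25 to 33 mm, head 20 mm in diameter from 33 to 39 mm, then a cone to 11 mm in diameter at 45 mm, the top.
- groove (a point): Centre of the post's groove, on its axis, 29 mm above the post's origin (83 mm above the bench); the groove is 8 mm high.
- roller: White plastic guide roller, lying flat: 58 mm in diameter over its two flanges (each 6 mm high), 24 mm high, through bore 22 mm, 70 g. Origin on its axis at the underside; either face may be up. Standing on the shoulder of the post, its top lies 1 mm below the groove.
- clip: Grey plastic C-shaped retaining clip with an upright finger tab, lying flat, 37 g; the only clip with a tab. Origin on the underside at the centre of its round seat; the mouth opens to +x. Ring 28 mm in diameter, 5.5 mm thick; a neck 14 mm wide runs to -x and carries the tab. It spans x = -36 to +11 mm. Home, its origin lies on the post's axis, its underside 25 to 27.5 mm above the post's origin.
- tab_top (a point): Middle of the top of the clip's tab, at x = -32 mm and 32.5 mm above the underside; the tab is 8 mm (clip x) by 12 mm (clip y). Two springy legs with round noses 11 mm apart snap over the groove: the noses touch it with the clip's origin about 11 mm short of the post's axis; pushing it over takes some 4 to 7 N, then the clip snaps home and the force falls by some 2 to 5 N.
- washer: Steel washer, 40 mm in diameter, 4 mm thick, lying on the bench; to be left alone. Origin under its centre.
- gear: White plastic gear, 46 mm in diameter over the teeth, 18 mm high, lying on the bench; to be left alone. Origin under its centre.
- big_clip: Larger grey C-shaped clip, 46 mm in diameter, flat, without a tab; to be left alone. Origin under its centre.
- glue_stick: White glue stick standing upright, 28 mm in diameter, 95 mm high; to be left alone. Origin under its centre.
- caliper: Steel and black caliper, 220 mm long, lying on the bench; to be left alone. Origin under its middle.
- scraper: Scraper with a black handle, 200 mm long, lying on the bench; to be left alone.
- nozzle_box: Small grey open box, 70 x 90 x 35 mm; to be left alone. Origin under its centre.
Things that resemble listed ones, but are neither listed nor needed, are in the scene too. What is shaped like the roller but orange or pink is not meant.

How it is judged:
By the outcome, as a careful person would: the job done as asked, in the order asked, and still so for the second after the job is handed in, with the robot touching nothing.
It also fails if it takes over 70 s, if anything falls off the work surface, if the arm or the gripper's body presses on something with over 40 N, if the wrist force passes 120 N, or if a joint passes its speed limit or range.

ROBOT

A 7-joint arm with a two-finger parallel gripper is mounted at the origin on the work surface. World frame = base frame: x ahead of the robot, y to its left, z up, the work surface at z = 0. Lengths are in m, angles in rad, forces in N, time in s.
With the tool pointing down it reaches from about 0.35 to 0.9 m from the base axis. Payload 8.1 kg.
Tool frame: the origin (TCP) lies on the centre line of the jaws, within the pads' length; the fingertips stand 19 mm ahead of it and the grasp point (between the pads) is the TCP; z points along the fingers, y is the line along which they close (so a half turn about z gives the same grasp; the last joint's range is limited). The gripper opens to 85 mm and grips with 20 to 120 N. Pads are 22 mm wide; open, the fingers measure 114 mm over their backs; the gripper's body (76 mm by 85 mm) begins 54 mm behind the grasp point. The pads swing forward as they close: fully open they stand 13 mm farther back than shut.
Start: joints at [1.237, 0.434, 0.025, 1.573, -0.012, 1.134, -0.075], TCP at [0.143, -0.608, 0.25] pointing down, gripper open.
Joint ranges: [-2.62, 2.62], [-0.44, 2.09], [-1.27, 1.32], [0.08, 2.57], [-1.32, 4.46], [0.12, 2], [-2.74, 2.74]. Speed limits (rad/s): [2.22, 2.22, 3.01, 3.01, 3.14, 3.14, 3.14].

INTERFACE

Orientations are given as a unit quaternion [x, y, z, w].
In Python, from workcell import robot gives the robot as it stands.
- The arm moves only by the tool play_rows, never from a script. Its argument "moves" is a list that holds one entry, the list of rows, each a list of 5 numbers: the shift along the world's x, y, z in units of 25 mm (1.0 is 25 mm), then the turn about the world's z in units of 5 degrees (1.0 is 5 degrees), then the closure in counts, from 0 (fully open) to 255 (shut). In form: [[[dx, dy, dz, roll, gripper], ...]]. A call has 1 to 12 rows; each row is the pose to reach, as a shift and turn from the pose commanded when the call began; what a row does not reach only later rows make up. A row lasts 1/10 s, in which the tool goes at most 50 mm and 8.59 degrees, less where a joint would pass 70% of its speed; a pose out of reach is approached as far as the arm can. A call with a gripper value outside its range is refused whole. The fingers move at their own pace and stop on an object; "squeeze" is the grip in N (left out, the last holds). Time passes only in rows, so rows that repeat a pose let the fingers close. It gives the time, the measured TCP pose, the force, the opening and the grip force at its end, in the units of the state.
- robot.get_obs(): the state, without advancing time (a new reading comes with each control period).
- robot.grab_frame(name): name is "side" or "top" or "wrist"; returns the picture (420x560x3 uint8, red, green, blue); there is no depth.
- robot.get_calibration(name): a dict with "camera_matrix" (3x3 intrinsics, pixels), "k1" (the pictures are not rectified: a ray, as slopes to the right and down, at radius r is drawn at 1 + k1 r^2 times it, then the intrinsics apply), "extrinsics" (4x4, takes a point from camera to world coordinates); the wrist camera has in their place "hand_eye" (4x4, takes a point from camera to tool coordinates, whose origin is the TCP and whose axes are the flange's). Camera axes: x right, y down, z forward; pixel columns grow to the right and rows downward; lengths in m; the calibration is good to about 2 mm. A picture is of the moment at which its call begins: read the wrist's pose just before it. get_calibration takes no time and is no camera call.
- robot.hand_in(): hands the job in; it is judged then, once.
Trained networks look in the newest picture that a camera, given by its name, has taken for a name from the list of things; names that differ only in an ending like _2 or _b are one class to them, and where a whole thing is asked for, a point or a joint stands for the part that bears it (a point fixed in the world has none). Each returns a list of dicts, best first, with "conf" (0 to 1); they miss things now and then, are a little off and sometimes report something else, mostly with a low value. They report only what shows in the picture. A call takes as long as a camera call. They do not tell look-alikes from the thing itself.
- robot.outline_of(camera, name): "region" (420x560 bool, what is visible of it).
- robot.tip_of(camera, name): "point" ([x, y, z] in m, in the coordinates of the camera as it stood for that picture, good to about 4 mm: a listed point, or the origin of a listed thing).
The state is a dict: "time_s": time; "joints": joint angles; "joint_velocities": joint speeds; "joint_efforts": joint torques, N m; "eef_pos": TCP position; "eef_rot": TCP orientation; "force": force on the tool from outside, world axes, zero at the start; "torque": the same for the moment, N m; "finger_gap": opening from 0.0 (shut) to 1.0 (fully open); "grip_force": force on a finger pad.
Only numpy, scipy, OpenCV 4.12 (cv2) and the standard library are available. Lean on these libraries where they do the work, as an engineer would, in place of code of your own. Each camera call takes 0.05 s, during which the arm holds its last target. There are 200 camera calls.

## Working session

There is one attempt and no reset: what is moved stays moved. The work goes in short steps, Python scripts to look and compute and a tool call to move; the robot and the scene stay as the last step left them, time stands still between calls to the robot, and variables do not carry over. Pictures are saved under pics/ and viewed, at most 13 in all, crops included, and the job is handed in when it is done.

Besides the shell and the picture viewer there is one more tool, called after "Request:" as name([rows], argument=value, ...), one row to a line, values as JSON. play_rows: Moves the arm, as the interface text tells. Its arguments: {"type":"object","properties":{"moves":{"type":"array","items":{"type":"array","items":{"type":"array","items":{"type":"number"}}}},"squeeze":{"type":"number"}},"required":["moves"]}

```bash
mkdir -p pics; ls; cat > h.py <<'E'
import numpy as np, cv2
from scipy.spatial.transform import Rotation as R
from workcell import robot
def pose(o):
    T=np.eye(4);T[:3,:3]=R.from_quat(o["eef_rot"]).as_matrix();T[:3,3]=o["eef_pos"];return T
def grab(cam,fn=None):
    o=robot.get_obs();im=robot.grab_frame(cam);c=robot.get_calibration(cam)
    T=np.array(c["extrinsics"]) if "extrinsics" in c else pose(o)@np.array(c["hand_eye"])
    if fn: cv2.imwrite("pics/"+fn,np.ascontiguousarray(im[:,:,::-1]))
    return im,T,c
def tips(cam,T,names):
    for n in names:
        for d in robot.tip_of(cam,n)[:4]:
            p=np.array(d["point"]);w=T[:3,:3]@p+T[:3,3]
            print(cam,n,round(d["conf"],2),np.round(w,4),px(p,cam).round())
def px(p,cam):
    c=robot.get_calibration(cam);K=np.array(c["camera_matrix"]);s=np.array(p[:2])/p[2];s=s*(1+c["k1"]*(s@s));return K[:2,:2]@s+K[:2,2]
def w2px(w,cam,T): 
    return px(np.linalg.inv(T)[:3,:3]@(np.array(w)-T[:3,3]),cam)
def ray(uv,c,T,z):
    K=np.array(c["camera_matrix"]);d=np.array([(uv[0]-K[0,2])/K[0,0],(uv[1]-K[1,2])/K[1,1]]);s=d.copy()
    for _ in range(20): s=d/(1+c["k1"]*(s@s))
    v=T[:3,:3]@np.array([s[0],s[1],1.]);o=T[:3,3];return o+v*(z-o[2])/v[2]
E
python3 - <<'E'
from h import *
for cam in["top","side"]:
    im,T,c=grab(cam,cam+"0.png")
    print(cam,T.round(3).tolist())
    tips(cam,T,["tension_unit","tower_top","eyelet_bracket","post_arm","groove","roller","clip","tab_top"])
E
```

```text
pics
top [[0.006, -0.989, 0.147, 0.349], [-1.0, -0.006, -0.0, 0.02], [0.001, -0.147, -0.989, 1.281], [0.0, 0.0, 0.0, 1.0]]
top tension_unit 0.91 [ 0.5769  0.0551 -0.0019] [264. 192.]
top tension_unit 0.22 [ 0.6201 -0.2195  0.0009] [362. 177.]
top tension_unit 0.17 [ 3.651e-01  3.741e-01 -2.000e-04] [149. 266.]
top tower_top 0.97 [0.5717 0.1251 0.1116] [236. 186.]
top eyelet_bracket 0.22 [ 5.355e-01 -1.305e-01  1.000e-04] [331. 207.]
top post_arm 0.87 [0.5771 0.0558 0.0541] [264. 188.]
top groove 0.6 [0.5785 0.0536 0.0844] [264. 185.]
top groove 0.2 [ 0.6175 -0.22   -0.0008] [362. 178.]
top roller 0.91 [ 0.4575 -0.208  -0.0047] [358. 235.]
top roller 0.82 [ 0.3509 -0.1957  0.0028] [355. 273.]
top roller 0.7 [ 0.4502 -0.3079 -0.0044] [394. 237.]
top clip 0.64 [ 7.523e-01 -6.690e-02  3.000e-04] [308. 132.]
top clip 0.44 [ 0.6186 -0.2191  0.0009] [361. 178.]
top tab_top 0.64 [0.5744 0.0534 0.0519] [264. 189.]
top tab_top 0.58 [ 0.6409 -0.1947  0.0326] [355. 167.]
top tab_top 0.39 [ 0.3992 -0.1126 -0.    ] [325. 255.]
side [[0.999, -0.047, 0.023, 0.51], [-0.049, -0.702, 0.71, -0.646], [-0.017, -0.71, -0.704, 0.769], [0.0, 0.0, 0.0, 1.0]]
side tension_unit 0.56 [ 0.5746  0.0515 -0.0016] [304. 229.]
side tower_top 0.88 [0.5731 0.1276 0.1077] [302. 178.]
side eyelet_bracket 0.94 [0.58   0.0087 0.1024] [308. 212.]
side post_arm 0.7 [0.5767 0.0546 0.0532] [305. 213.]
side groove 0.7 [0.5775 0.0537 0.0823] [306. 205.]
side roller 0.84 [ 0.4577 -0.2087 -0.0033] [259. 322.]
side roller 0.79 [ 3.069e-01 -2.749e-01 -2.000e-04] [184. 355.]
side roller 0.77 [ 0.3537 -0.1915  0.005 ] [210. 315.]
side roller 0.64 [ 4.494e-01 -3.055e-01 -2.000e-04] [255. 366.]
side clip 0.61 [ 0.5319 -0.1274 -0.0049] [291. 289.]
side tab_top 0.46 [ 0.6372 -0.1999  0.0333] [343. 305.]
side tab_top 0.32 [ 0.5347 -0.1284 -0.0045] [293. 289.]
```

```bash
python3 -c "
import cv2
a=cv2.imread('pics/top0.png')[90:310,120:440];cv2.imwrite('pics/topc.png',cv2.resize(a,None,fx=2.5,fy=2.5,interpolation=cv2.INTER_CUBIC))"
```

```text
(no output)
```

View pics/topc.png

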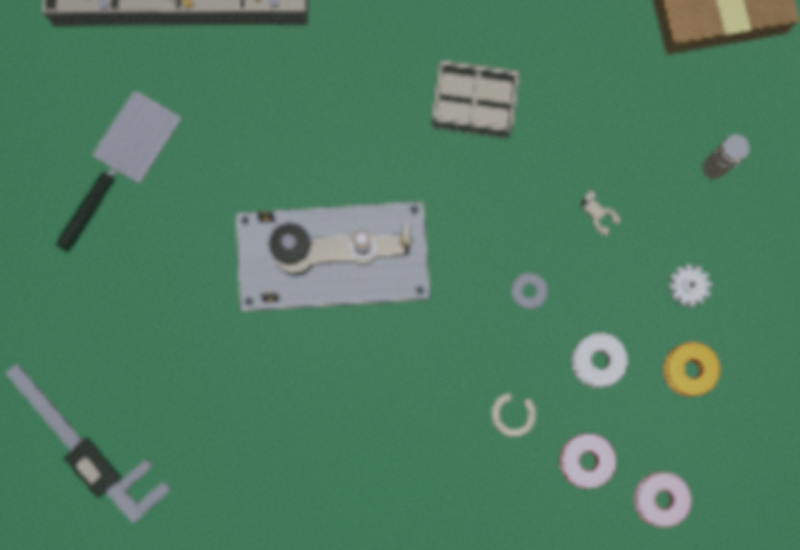

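View pics/side0.png

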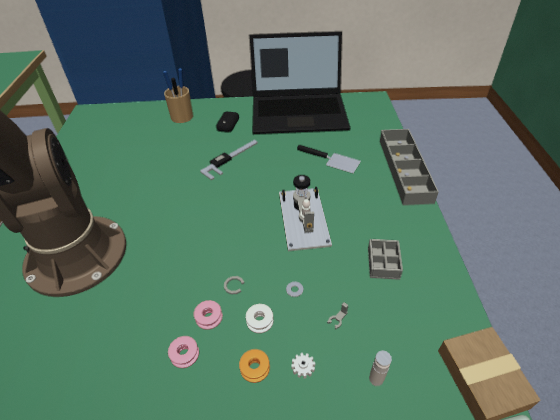

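The top view's colours looked slightly ambiguous, so here is what could be mistaken, from the side view.

Roller candidates:
- white (259,322), world (0.457,-0.208): this is the one
- pink (210,315)
- pink (184,355)
- orange (255,366)
- the white gear (303,364)

Clip candidates:
- the clip with a tab (340,316): this is the one
- the big clip (234,285), which has no tab
- the washer (294,289)

The unit stands at about (305,213).

```bash
python3 - <<'E'
from h import *
o=robot.get_obs();T=pose(o);print(T.round(3),o["finger_gap"],o["force"])
y=T[:3,1];print("closing line angle",np.degrees(np.arctan2(y[1],y[0])))
c=robot.get_calibration("wrist");print(np.array(c["hand_eye"]).round(3).tolist(),c["camera_matrix"])
E
```

```text
[[ 0.974  0.229 -0.     0.143]
 [ 0.229 -0.974 -0.    -0.608]
 [-0.     0.    -1.     0.25 ]
 [ 0.     0.     0.     1.   ]] 1.0024881275732453 [0.31876743 0.37328804 0.5309358 ]
closing line angle -76.7828609867353
[[-0.0, -0.964, -0.267, 0.067], [1.0, -0.0, 0.0, 0.001], [-0.0, -0.267, 0.964, -0.123], [0.0, 0.0, 0.0, 1.0]] [[340.10836678   0.         281.42693874]
 [  0.         340.10836678 203.40103487]
 [  0.           0.           1.        ]]
```

Request:
play_rows([
  [[2,2,0,0,0],[4,4,0,0,0],[6,6,0,0,0],[8,8,0,0,0],[9,10,0,0,0],[10,12,0,0,0],[11,14,0,0,0],[12,16,0,0,0],[12.6,16,0,0,0],[12.6,16,0,0,0],[12.6,16,0,0,0],[12.6,16,0,0,0]],
])

```text
time_s: 2.1
eef_pos: [0.4592, -0.2063, 0.2504]
eef_rot: [0.993, 0.117, 0.0, -0.0]
force: [-0.5, -1.2, -0.0]
finger_gap: 0.998
grip_force: 0.0
```

```bash
python3 - <<'E'
from h import *
print(robot.get_obs()["joints"])
im,T,c=grab("wrist","w1.png")
tips("wrist",T,["roller","clip","tab_top"])
for d in robot.outline_of("wrist","roller")[:4]:
    m=d["region"].astype(np.uint8);cs,_=cv2.findContours(m,0,2);k=max(cs,key=cv2.contourArea);(u,v),r=cv2.minEnclosingCircle(k);print(d["conf"],u,v,r,ray((u,v),c,T,0.012),im[m>0].mean(0))
E
```

```text
[ 0.49201703  0.25170523 -0.21533676  1.84949645  0.06078571  1.04633257
 -1.0825181 ]
wrist roller 0.75 [ 0.3081 -0.2703 -0.0041] [303. 299.]
wrist roller 0.72 [ 0.353  -0.1934  0.004 ] [249. 257.]
wrist roller 0.68 [ 0.46   -0.2086 -0.0042] [283. 171.]
wrist clip 0.86 [ 0.6173 -0.2247 -0.    ] [335.  25.]
0.95 307.9212951660156 307.5823974609375 25.988618850708008 [ 0.30785291 -0.27607391  0.012     ] [206.95354906 146.68997912 170.3460334 ]
0.82 283.5 175.26470947265625 27.95536231994629 [ 0.45855489 -0.20934696  0.012     ] [215.12071395 219.67261625 223.11319868]
0.74 248.6372528076172 262.63726806640625 27.131391525268555 [ 0.34920942 -0.19411977  0.012     ] [209.55866983 154.43372922 177.3064133 ]
0.62 372.25482177734375 204.17308044433594 28.757169723510742 [ 0.44994927 -0.31241364  0.012     ] [210.01512532 158.10717373  19.86041487]
```

View pics/w1.png

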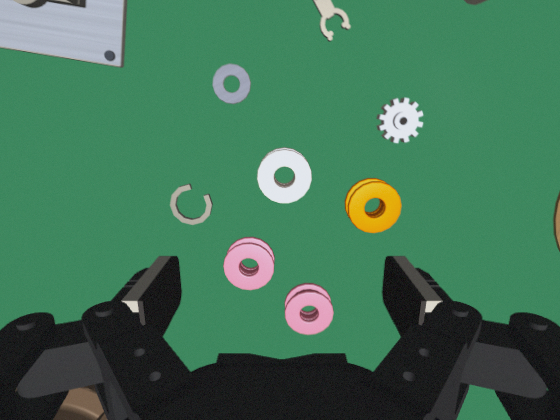

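The picture shows the white roller at (283,175), a pink one at (249,266), another pink at (309,309), the orange one at (373,206), the gear at (400,120) and the tabbed clip at (333,20). The white roller is my choice.

Request:
play_rows([
  [[0,0,-1,1.7,0],[0,0,-2,3.4,0],[0,0,-3,5.1,0],[0,0,-4,6.8,0],[0,0,-5,8.5,0],[0,0,-5.5,10.2,0],[0,0,-5.5,11.9,0],[0,0,-5.5,13.6,0],[0,0,-5.5,15.3,0],[0,0,-5.5,16.2,0],[0,0,-5.5,16.2,0],[0,0,-5.5,16.2,0]],
])

```text
time_s: 3.55
eef_pos: [0.4574, -0.2095, 0.1128]
eef_rot: [0.682, 0.731, -0.0, 0.0]
force: [0.1, -0.2, -0.3]
finger_gap: 1.001
grip_force: 0.0
```

```bash
cat > rol.py <<'E'
from h import *
import sys
o=robot.get_obs();print(o["eef_pos"].round(4) if hasattr(o["eef_pos"],'round') else o["eef_pos"])
T0=pose(o);print("closing",np.degrees(np.arctan2(T0[1,1],T0[0,1])))
im,T,c=grab("wrist",sys.argv[1])
tips("wrist",T,["roller"])
for d in robot.outline_of("wrist","roller")[:3]:
    m=d["region"].astype(np.uint8);cs,_=cv2.findContours(m,0,2);k=max(cs,key=cv2.contourArea);(u,v),r=cv2.minEnclosingCircle(k)
    # top-face hull as polygons back-projected to z=24mm
    print(d["conf"],u,v,r,ray((u,v),c,T,float(sys.argv[2])),im[m>0].mean(0).round())
E
python3 rol.py w2.png 0.012
```

```text
[ 0.4574 -0.2095  0.1128]
closing 3.963185037607534
wrist roller 0.97 [ 0.4506 -0.3109 -0.0012] [265. 325.]
wrist roller 0.86 [ 0.4577 -0.2078 -0.0028] [282. 202.]
wrist roller 0.84 [ 0.3082 -0.2728  0.0016] [ 82. 272.]
wrist roller 0.75 [ 0.3504 -0.1963  0.0059] [129. 179.]
0.92 122.5 174.0 50.21215057373047 [ 0.34887745 -0.19171859  0.012     ] [206. 151. 174.]
0.84 284.99005126953125 210.34292602539062 45.05711364746094 [ 0.45955345 -0.20954649  0.012     ] [208. 212. 215.]
0.64 261.9371337890625 335.6632995605469 40.92000198364258 [ 0.4490754  -0.31109645  0.012     ] [192. 126.  12.]
```

Request:
play_rows([
  [[0,0,-1,0,0],[0,0,-2,0,0],[0,0,-3,0,0],[0,0,-3.4,0,0],[0,0,-3.7,0,0],[0,0,-3.7,0,0],[0,0,-3.7,0,255],[0,0,-3.7,0,255],[0,0,-3.7,0,255],[0,0,-3.7,0,255],[0,0,-3.7,0,255],[0,0,-3.7,0,255]],
], squeeze=40)

```text
time_s: 4.9
eef_pos: [0.4587, -0.2087, 0.0217]
eef_rot: [0.681, 0.733, 0.0, 0.001]
force: [-1.8, 0.3, 10.3]
finger_gap: 0.649
grip_force: 40.2
```

Request:
play_rows([
  [[0,0,0,0,255],[0,0,0,0,255],[0,0,1,0,255],[0,0,2,0,255],[0,0,4,0,255],[0,0,6,0,255],[0,0,6,0,255],[0,0,6,0,255],[0,0,6,0,255]],
])

```text
time_s: 5.8
eef_pos: [0.4571, -0.2085, 0.1698]
eef_rot: [0.681, 0.733, -0.0, -0.0]
force: [0.2, -0.0, -0.6]
finger_gap: 0.649
grip_force: 42.9
```

Request:
play_rows([
  [[1,1.5,0.5,0,255],[2,3,1,0,255],[3,4.5,1,0,255],[4,6,1,0,255],[4.8,7.5,1,0,255],[4.8,7.5,1,0,255],[4.8,7.5,1,0,255],[4.8,7.5,1,0,255],[4.8,7.5,1,0,255]],
])

```text
time_s: 6.7
eef_pos: [0.5772, -0.0227, 0.1947]
eef_rot: [0.681, 0.732, -0.001, -0.0]
force: [0.7, -0.3, -1.5]
finger_gap: 0.649
grip_force: 42.9
```

```bash
python3 - <<'E'
from h import *
for cam,n in[("wrist","w3.png"),("side","s3.png"),("top","t3.png")]:
    o=robot.get_obs();print(o["eef_pos"].round(4),o["force"].round(2))
    im,T,c=grab(cam,n)
    tips(cam,T,["tension_unit","tower_top","eyelet_bracket","post_arm","groove","roller"])
E
```

```text
[ 0.5772 -0.0227  0.1947] [ 0.72 -0.34 -1.53]
wrist tension_unit 0.9 [0.5739 0.0516 0.0035] [284. 100.]
wrist tension_unit 0.39 [0.5804 0.0508 0.0774] [295. 100.]
wrist tower_top 0.61 [0.5715 0.0552 0.0038] [282.  96.]
wrist eyelet_bracket 0.82 [0.5804 0.0031 0.1035] [290. 176.]
wrist post_arm 0.75 [0.5805 0.0493 0.0532] [293. 103.]
wrist groove 0.77 [0.5799 0.0498 0.0846] [294. 101.]
wrist roller 0.69 [ 0.3511 -0.1937  0.0017] [ 63. 322.]
wrist roller 0.59 [ 0.4531 -0.3124  0.0042] [159. 416.]
wrist roller 0.58 [ 0.5754 -0.0236  0.1719] [278. 259.]
[ 0.5779 -0.0213  0.1954] [-0.07  0.22  0.07]
side tension_unit 0.92 [ 0.5741  0.0523 -0.0006] [304. 229.]
side tension_unit 0.33 [ 0.5736 -0.0228  0.1716] [307. 200.]
side tower_top 0.61 [0.5727 0.1298 0.1067] [301. 178.]
side eyelet_bracket 0.45 [0.5709 0.1268 0.1067] [301. 178.]
side eyelet_bracket 0.34 [ 0.6689  0.3451 -0.0031] [327. 158.]
side post_arm 0.83 [0.5755 0.0529 0.0542] [305. 214.]
side post_arm 0.51 [ 0.3984 -0.1148  0.0013] [233. 286.]
side groove 0.82 [0.5768 0.0505 0.0842] [305. 206.]
side roller 0.92 [ 0.448  -0.3085  0.0025] [254. 367.]
side roller 0.79 [ 0.3523 -0.1921  0.001 ] [210. 317.]
side roller 0.78 [ 0.5755 -0.0195  0.1723] [308. 199.]
side roller 0.63 [ 3.069e-01 -2.775e-01  1.000e-04] [184. 356.]
[ 0.5779 -0.0209  0.1953] [-0.67 -0.47 -0.78]
top tension_unit 0.67 [ 5.767e-01  5.750e-02 -3.000e-04] [264. 192.]
top tower_top 0.55 [0.5696 0.127  0.1104] [235. 187.]
top post_arm 0.74 [0.5767 0.0582 0.052 ] [263. 188.]
top post_arm 0.48 [ 0.5735 -0.0217  0.1696] [294. 181.]
top groove 0.58 [0.577  0.0495 0.0838] [266. 186.]
top roller 0.65 [ 0.4541 -0.3085 -0.0035] [394. 236.]
top roller 0.61 [0.6674 0.3414 0.0014] [164. 160.]
top roller 0.47 [ 0.5773 -0.0224  0.1719] [294. 179.]
top roller 0.28 [ 5.759e-01  5.510e-02 -1.000e-04] [264. 192.]
```

View pics/w3.png

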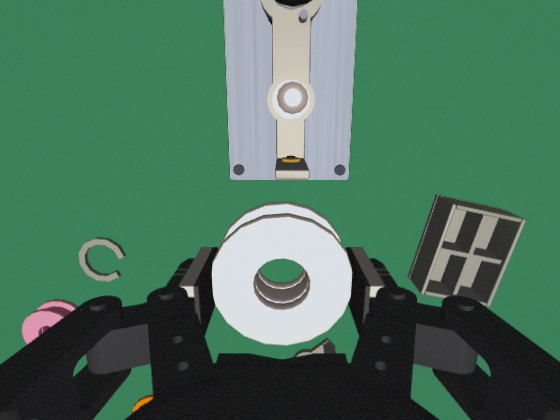

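The picture shows the white roller gripped squarely with its bore at about (282,282). The post top is at (292,98), the bracket at (292,165) and the tower at (291,5).

```bash
python3 - <<'E'
from h import *
im=cv2.imread("pics/w3.png");a=im[60:140,240:345];b=im[195:355,190:370]
a=cv2.resize(a,None,fx=5,fy=5,interpolation=cv2.INTER_CUBIC);b=cv2.resize(b,(450,400),interpolation=cv2.INTER_CUBIC)
cv2.imwrite("pics/crop3.png",np.hstack([cv2.resize(a,(350,267)),cv2.resize(b,(350,267)) ]))
o=robot.get_obs();c=robot.get_calibration("wrist");T=pose(o)@np.array(c["hand_eye"]);
T[:3,3]+=np.array([0.578,-0.0208,0.195])-o["eef_pos"]
g=cv2.cvtColor(im,cv2.COLOR_BGR2GRAY)
for z in(0.195,0.196): print("tcp px",w2px([0.578,-0.0208,z],"wrist",T))
# roller top flange circle from dark bore: threshold
ang=np.linspace(0,2*np.pi,90)
from scipy.optimize import least_squares
gs=cv2.GaussianBlur(g,(0,0),1).astype(np.float32)
gx=cv2.Sobel(gs,cv2.CV_32F,1,0);gy=cv2.Sobel(gs,cv2.CV_32F,0,1);G=np.hypot(gx,gy)
def score(cx,cy,z,r,aa):
    P=np.array([w2px([cx+r*np.cos(t),cy+r*np.sin(t),z],"wrist",T) for t in aa])
    return cv2.remap(G,P[:,0].astype(np.float32).reshape(1,-1),P[:,1].astype(np.float32).reshape(1,-1),1).mean()
def best(c0,z,r,w=0.006):
    bb=(-1,)
    for st,rng in((0.001,w),(0.00025,0.001)):
        c1=c0
        for dx in np.arange(-rng,rng+1e-9,st):
            for dy in np.arange(-rng,rng+1e-9,st):
                s=score(c1[0]+dx,c1[1]+dy,z,r,ang[::2])
                if s>bb[0]: bb=(s,c1[0]+dx,c1[1]+dy)
        c0=bb[1:]
    return np.round(bb,4)
for z in(0.193,0.196,0.199): print("roller top",z,best((0.577,-0.021),z,0.029),"bore",best((0.577,-0.021),z,0.011))
print("post cone top",best((0.578,0.053),0.099,0.0055),"head",best((0.578,0.053),0.093,0.010),"shoulder",best((0.578,0.053),0.054,0.014))
E
```

```text
tcp px [281.99480517 281.45974344]
tcp px [281.99627877 282.67775167]Traceback (most recent call last):
  File "<stdin>", line 27, in <module>
  File "<stdin>", line 23, in best
  File "<stdin>", line 15, in score
  File "h.py", line 19, in w2px
    return px(np.linalg.inv(T)[:3,:3]@(np.array(w)-T[:3,3]),cam)
  File "h.py", line 17, in px
    c=robot.get_calibration(cam);K=np.array(c["camera_matrix"]);s=np.array(p[:2])/p[2];s=s*(1+c["k1"]*(s@s));return K[:2,:2]@s+K[:2,2]
ValueError: time passes only in moves, steps and waits
```

```bash
cat > fit.py <<'E'
from h import *
class Fit:
    def __init__(s,im,T,c):
        s.c=c;s.K=np.array(c["camera_matrix"]);s.Ti=np.linalg.inv(T)
        g=cv2.GaussianBlur(cv2.cvtColor(im,cv2.COLOR_BGR2GRAY),(0,0),1).astype(np.float32)
        s.G=np.hypot(cv2.Sobel(g,cv2.CV_32F,1,0),cv2.Sobel(g,cv2.CV_32F,0,1))
    def proj(s,W):
        p=np.atleast_2d(W)@s.Ti[:3,:3].T+s.Ti[:3,3];q=p[:,:2]/p[:,2:];q=q*(1+s.c["k1"]*(q**2).sum(1,keepdims=True))
        return (q@s.K[:2,:2].T+s.K[:2,2]).astype(np.float32)
    def best(s,c0,z,r,w=0.006):
        t=np.linspace(0,2*np.pi,72);b=(-1,)
        for st,rng in((0.001,w),(0.00025,0.001)):
            k=c0
            for dx in np.arange(-rng,rng+1e-9,st):
                for dy in np.arange(-rng,rng+1e-9,st):
                    P=s.proj(np.c_[k[0]+dx+r*np.cos(t),k[1]+dy+r*np.sin(t),0*t+z])
                    v=cv2.remap(s.G,P[None,:,0],P[None,:,1],1).mean()
                    if v>b[0]: b=(v,k[0]+dx,k[1]+dy)
            c0=b[1:]
        return np.round(b,4)
E
python3 - <<'E'
from fit import *
o=robot.get_obs();c=robot.get_calibration("wrist");T=pose(o)@np.array(c["hand_eye"])
T[:3,3]+=np.array([0.578,-0.0208,0.195])-o["eef_pos"]
F=Fit(cv2.imread("pics/w3.png"),T,c)
for z in(0.193,0.196,0.199): print("roller top",z,F.best((0.577,-0.021),z,0.029),"bore",F.best((0.577,-0.021),z,0.011))
print("post cone top",F.best((0.578,0.053),0.099,0.0055),"head",F.best((0.578,0.053),0.093,0.010),"shoulder",F.best((0.578,0.053),0.054,0.014))
for cam,f in(("side","s3.png"),("top","t3.png")):
    c=robot.get_calibration(cam);F=Fit(cv2.imread("pics/"+f),np.array(c["extrinsics"]),c)
    print(cam,"roller",F.best((0.577,-0.021),0.196,0.029),"head",F.best((0.578,0.053),0.093,0.010),"cap",F.best((0.572,0.127),0.108,0.022))
E
```

```text
roller top 0.193 [ 3.162476e+02  5.778000e-01 -2.320000e-02] bore [ 1.865209e+02  5.772000e-01 -2.280000e-02]
roller top 0.196 [ 2.31498e+02  5.77500e-01 -2.08000e-02] bore [ 2.468381e+02  5.778000e-01 -2.150000e-02]
roller top 0.199 [ 1.772331e+02  5.790000e-01 -1.930000e-02] bore [ 2.859041e+02  5.778000e-01 -1.980000e-02]
post cone top [1.430024e+02 5.790000e-01 5.350000e-02] head [1.81305e+02 5.79000e-01 5.35000e-02] shoulder [8.29523e+01 5.82800e-01 5.52000e-02]
side roller [ 2.805378e+02  5.775000e-01 -1.900000e-02] head [1.506851e+02 5.790000e-01 5.650000e-02] cap [1.452122e+02 5.700000e-01 1.255000e-01]
top roller [ 6.61016e+01  5.84000e-01 -2.30000e-02] head [6.50398e+01 5.71200e-01 5.25000e-02] cap [2.02265e+02 5.69500e-01 1.26500e-01]
```

Request:
play_rows([
  [[0.05,1,0,0,255],[0.05,2,0,0,255],[0.05,3,0,0,255],[0.05,3,-1,0,255],[0.05,3,-2,0,255],[0.05,3,-2,0,255],[0.05,3,-2,0,255],[0.05,3,-2,0,255]],
])

```text
time_s: 8.55
eef_pos: [0.58, 0.0542, 0.1466]
eef_rot: [0.681, 0.733, 0.001, 0.001]
force: [-1.0, -0.4, 0.2]
finger_gap: 0.653
grip_force: 42.9
```

```bash
python3 - <<'E'
from fit import *
o=robot.get_obs();print(o["eef_pos"].round(4),o["force"].round(2))
ims=[]
for cam,n in[("wrist","w4.png"),("side","s4.png")]:
    im,T,c=grab(cam,n); F=Fit(cv2.imread("pics/"+n),T,c)
    print(cam,"roller",F.best((0.579,0.054),0.146,0.029),F.best((0.579,0.054),0.144,0.029),"bore",F.best((0.579,0.054),0.146,0.011),"conetop",F.best((0.579,0.054),0.099,0.0055))
    p=F.proj([[0.579,0.054,0.12]])[0].astype(int);h,w=(60,60) if cam=="side" else (90,100)
    x=cv2.imread("pics/"+n)[max(0,p[1]-h):p[1]+h,p[0]-w:p[0]+w];ims.append(cv2.resize(x,(400,400),interpolation=cv2.INTER_CUBIC))
cv2.imwrite("pics/c4.png",np.hstack(ims))
E
```

```text
[0.58   0.0542 0.1466] [-1.03 -0.45  0.23]
wrist roller [2.817927e+02 5.798000e-01 5.250000e-02] [3.047438e+02 5.800000e-01 5.150000e-02] bore [1.781045e+02 5.800000e-01 5.220000e-02] conetop [7.01474e+01 5.72000e-01 6.02000e-02]
side roller [2.722499e+02 5.798000e-01 5.800000e-02] [2.734144e+02 5.800000e-01 6.020000e-02] bore [1.697906e+02 5.800000e-01 5.720000e-02] conetop [9.24693e+01 5.77200e-01 4.82000e-02]
```

View pics/c4.png

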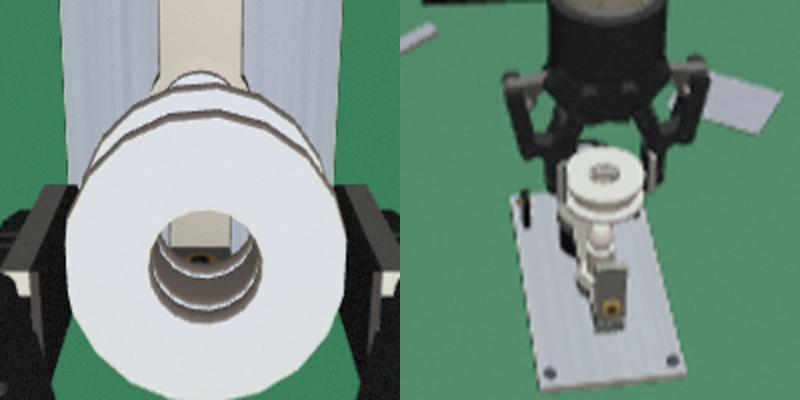

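Request:
play_rows([
  [[-0.02,0,-0.4,0,255],[-0.02,0,-0.8,0,255],[-0.02,0,-1.0,0,255],[-0.02,0,-1.2,0,255],[-0.02,0,-1.2,0,255],[-0.02,0,-1.2,0,255]],
])

```text
time_s: 9.25
eef_pos: [0.5786, 0.0539, 0.1151]
eef_rot: [0.681, 0.733, -0.0, -0.0]
force: [0.1, 0.1, -0.7]
finger_gap: 0.647
grip_force: 42.9
```

Request:
play_rows([
  [[0,0,-0.1,0,255],[0,0,-0.2,0,255],[0,0,-0.3,0,255],[0,0,-0.4,0,255],[0,0,-0.4,0,255],[0,0,-0.4,0,255]],
])

```text
time_s: 9.85
eef_pos: [0.5786, 0.0536, 0.105]
eef_rot: [0.681, 0.733, -0.0, -0.0]
force: [0.1, -3.0, -2.4]
finger_gap: 0.645
grip_force: 42.8
```

Request:
play_rows([
  [[0,-0.02,0,0,255],[0,-0.03,-0.2,0,255],[0,-0.03,-0.4,0,255],[0,-0.03,-0.6,0,255],[0,-0.03,-0.8,0,255],[0,-0.03,-0.9,0,255],[0,-0.03,-0.9,0,255],[0,-0.03,-0.9,0,255]],
])

```text
time_s: 10.65
eef_pos: [0.5785, 0.0534, 0.0826]
eef_rot: [0.681, 0.733, -0.0, -0.0]
force: [0.2, -0.5, -1.3]
finger_gap: 0.65
grip_force: 42.9
```

Request:
play_rows([
  [[0,0,-0.08,0,255],[0,0,-0.16,0,255],[0,0,-0.2,0,255],[0,0,-0.2,0,255]],
])

```text
time_s: 11.05
eef_pos: [0.5787, 0.0534, 0.0777]
eef_rot: [0.681, 0.733, 0.0, -0.0]
force: [-0.3, -1.2, -0.9]
finger_gap: 0.65
grip_force: 42.9
```

Request:
play_rows([
  [[0,0,-0.04,0,255],[0,0,-0.08,0,255],[0,0,-0.12,0,255],[0,0,-0.12,0,255]],
])

```text
time_s: 11.45
eef_pos: [0.5794, 0.0534, 0.0757]
eef_rot: [0.681, 0.733, 0.0, 0.001]
force: [-0.6, -1.9, 7.1]
finger_gap: 0.651
grip_force: 43.4
```

Request:
play_rows([
  [[0,0,0,0,0],[0,0,0,0,0],[0,0,0,0,0],[0,0,0,0,0],[0,0,0.5,0,0],[0,0,1.5,0,0],[0,0,3,0,0],[0,0,4.5,0,0],[0,-1.5,5,0,0],[0,-3,5,0,0],[0,-3,5,0,0],[0,-3,5,0,0]],
])

```text
time_s: 12.65
eef_pos: [0.5786, -0.0227, 0.2005]
eef_rot: [0.681, 0.732, 0.0, 0.0]
force: [0.8, -0.0, 0.1]
finger_gap: 1.001
grip_force: 0.0
```

```bash
python3 - <<'E'
from fit import *
o=robot.get_obs();print(o["eef_pos"].round(4))
ims=[]
for cam,n in[("wrist","w5.png"),("side","s5.png")]:
    im,T,c=grab(cam,n); F=Fit(cv2.imread("pics/"+n),T,c)
    for z in(0.076,0.078,0.080,0.082): print(cam,z,"roller",F.best((0.579,0.054),z,0.029))
    print("head",F.best((0.579,0.054),0.093,0.010),F.best((0.579,0.054),0.099,0.0055))
    tips(cam,T,["groove","post_arm","tower_top","eyelet_bracket","clip","tab_top"])
    p=F.proj([[0.579,0.054,0.08]])[0].astype(int);h=60
    x=cv2.imread("pics/"+n)[max(0,p[1]-h):p[1]+h,p[0]-h:p[0]+h];ims.append(cv2.resize(x,(400,400),interpolation=cv2.INTER_CUBIC))
cv2.imwrite("pics/c5.png",np.hstack(ims))
E
```

```text
[ 0.5786 -0.0227  0.2005]
wrist 0.076 roller [6.66651e+01 5.79500e-01 5.25000e-02]
wrist 0.078 roller [5.94452e+01 5.77800e-01 5.22000e-02]
wrist 0.08 roller [5.51951e+01 5.80200e-01 5.30000e-02]
wrist 0.082 roller [5.22599e+01 5.77200e-01 5.22000e-02]
head [1.63417e+02 5.78800e-01 5.28000e-02] [1.372605e+02 5.790000e-01 5.200000e-02]
wrist groove 0.58 [0.5801 0.0491 0.0832] [291. 102.]
wrist post_arm 0.51 [ 0.5381 -0.1304  0.0014] [236. 279.]
wrist eyelet_bracket 0.93 [0.5846 0.0041 0.1065] [294. 174.]
wrist clip 0.79 [ 0.6179 -0.2203  0.0027] [304. 356.]
wrist tab_top 0.81 [ 0.644  -0.1973  0.0311] [333. 358.]
side 0.076 roller [1.553208e+02 5.805000e-01 5.800000e-02]
side 0.078 roller [1.541582e+02 5.802000e-01 5.580000e-02]
side 0.08 roller [1.532687e+02 5.802000e-01 5.400000e-02]
side 0.082 roller [1.521769e+02 5.802000e-01 5.180000e-02]
head [1.158246e+02 5.720000e-01 5.920000e-02] [1.225497e+02 5.720000e-01 5.820000e-02]
side groove 0.94 [0.5783 0.0527 0.0816] [306. 206.]
side post_arm 0.56 [0.5775 0.0515 0.0534] [305. 214.]
side tower_top 0.6 [0.5718 0.1309 0.1072] [301. 177.]
side eyelet_bracket 0.85 [0.5831 0.0088 0.1057] [310. 211.]
side eyelet_bracket 0.56 [ 0.5419 -0.3163 -0.0028] [302. 369.]
side clip 0.64 [ 6.169e-01 -2.178e-01  4.000e-04] [334. 321.]
side tab_top 0.68 [ 0.6398 -0.2021  0.0349] [345. 305.]
```

View pics/c5.png

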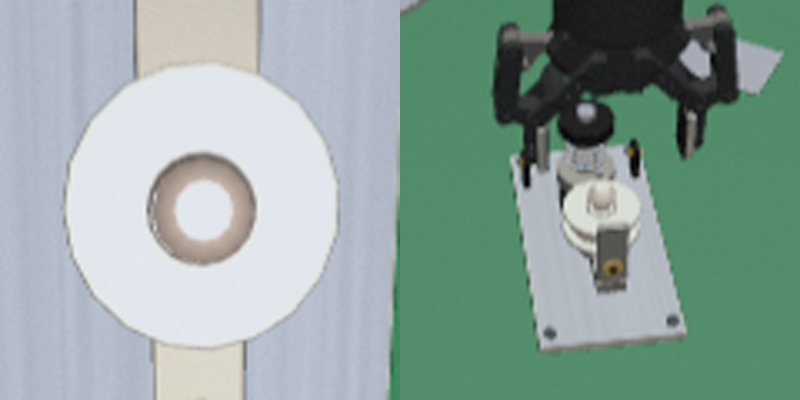

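The roller is seated squarely on the shoulder, with the post head (about 200,210 in the crop) standing well proud of it. Next is the clip.

Request:
play_rows([
  [[0.5,-1.2,0,-1.7,0],[1,-2.4,0,-3.4,0],[1.5,-3.6,-0.5,-5.1,0],[2,-4.8,-1,-6.8,0],[2.5,-6,-2,-8.5,0],[2.5,-7.1,-3,-9.8,0],[2.5,-7.1,-3.4,-9.8,0],[2.5,-7.1,-3.4,-9.8,0],[2.5,-7.1,-3.4,-9.8,0],[2.5,-7.1,-3.4,-9.8,0]],
])

```text
time_s: 14.35
eef_pos: [0.6421, -0.1978, 0.1162]
eef_rot: [0.923, 0.386, 0.001, 0.0]
force: [0.1, 0.1, 0.7]
finger_gap: 1.0
grip_force: 0.0
```

```bash
python3 - <<'E'
from fit import *
o=robot.get_obs();print(o["eef_pos"].round(4))
c=robot.get_calibration("wrist")
# unit yaw from plate edges in w5
T5=np.eye(4);T5[:3,:3]=R.from_quat([0.681,0.732,0,0]).as_matrix();T5[:3,3]=[0.5786,-0.0215,0.2005];T5=T5@np.array(c["hand_eye"])
h=cv2.cvtColor(cv2.imread("pics/w5.png"),cv2.COLOR_BGR2HSV);m=((h[...,1]<80)*255).astype(np.uint8)
L=[];Rr=[]
for v in range(30,150,5):
    xs=np.where(m[v,180:400])[0]+180
    if len(xs): L.append(ray((xs[0],v),c,T5,0.01)[:2]);Rr.append(ray((xs[-1],v),c,T5,0.01)[:2])
for P in(L,Rr):
    P=np.array(P);k=np.polyfit(P[:,1],P[:,0],1);r=P[:,0]-np.polyval(k,P[:,1]);P=P[abs(r)<np.median(abs(r))*3+1e-4];k=np.polyfit(P[:,1],P[:,0],1);print("edge yaw",-np.degrees(np.arctan(k[0])),k)
im,T,c=grab("wrist","w6.png");F=Fit(cv2.imread("pics/w6.png"),T,c)
tips("wrist",T,["clip","tab_top"])
d=robot.outline_of("wrist","clip")
for q in d[:2]: 
    ys,xs=np.where(q["region"]);print(q["conf"],xs.min(),xs.max(),ys.min(),ys.max())
print("tcp proj",F.proj([[*o["eef_pos"][:2],0.0325],[*o["eef_pos"][:2],0.0055]]))
E
```

```text
[ 0.6421 -0.1978  0.1162]
edge yaw 4.3014081346727835 [-0.07521509  0.52815872]
edge yaw 3.9020283400478877 [-0.06820873  0.63657003]
wrist clip 0.96 [ 0.6183 -0.2261 -0.002 ] [285. 250.]
wrist clip 0.71 [ 0.3979 -0.1157  0.0013] [  3. 336.]
wrist tab_top 0.84 [ 0.6415 -0.1951  0.0305] [277. 215.]
0.61 262 299 203 264
tcp proj [[280.78937 217.90189]
 [280.82227 206.35239]]
```

View pics/w6.png

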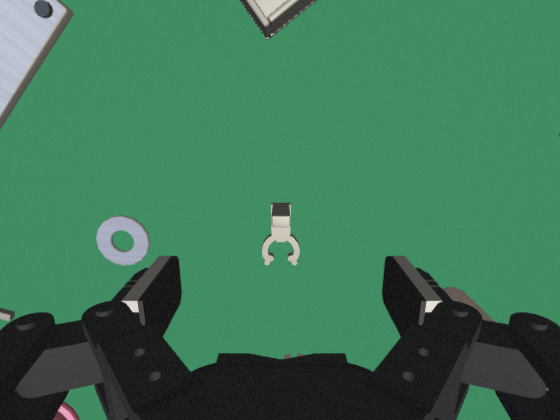

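The picture shows the tabbed clip at (281,235): tab top at about (281,221), mouth down the image with its noses at (268,264) and (295,264), squarely between the jaws. The washer at (122,240) is clear of the fingers.

Request:
play_rows([
  [[0,0,-1,0,0],[-0.05,-0.05,-2,0,60],[-0.05,-0.05,-2.8,0,100],[-0.05,-0.05,-3.2,0,120],[-0.05,-0.05,-3.4,0,120],[-0.05,-0.05,-3.4,0,120],[-0.05,-0.05,-3.4,0,255],[-0.05,-0.05,-3.4,0,255],[-0.05,-0.05,-3.4,0,255],[-0.05,-0.05,-3.4,0,255],[-0.05,-0.05,-3.4,0,255],[-0.05,-0.05,-3.4,0,255]],
], squeeze=60)

```text
time_s: 15.75
eef_pos: [0.6407, -0.2006, 0.031]
eef_rot: [0.923, 0.384, 0.001, 0.001]
force: [-0.9, -0.6, 5.4]
finger_gap: 0.122
grip_force: 58.8
```

Request:
play_rows([
  [[0,0,0,0,255],[0,0,0,0,255],[0,0,1,0,255],[0,0,2,0,255],[0,0,3,0,255],[0,0,4,0,255],[0,0,4,0,255],[0,0,4,0,255]],
])

```text
time_s: 16.55
eef_pos: [0.6401, -0.2006, 0.1304]
eef_rot: [0.923, 0.384, 0.0, 0.0]
force: [0.3, -0.7, -0.9]
finger_gap: 0.121
grip_force: 58.6
```

Request:
play_rows([
  [[0.2,1,0.6,-1.5,255],[0.6,2.2,0.6,-3,255],[0.8,3.4,0.6,-4.5,255],[0.8,4.6,0.6,-6,255],[0.8,5.8,0.6,-7.5,255],[0.8,7,0.6,-8.2,255],[0.8,8.2,0.6,-8.2,255],[0.8,9.4,0.6,-8.2,255],[0.8,10.35,0.3,-8.2,255],[0.8,10.35,0,-8.2,255],[0.8,10.35,0,-8.2,255],[0.8,10.35,0,-8.2,255]],
])

```text
time_s: 17.75
eef_pos: [0.6595, 0.0567, 0.1289]
eef_rot: [0.999, 0.036, -0.001, 0.001]
force: [0.6, 0.2, -0.6]
finger_gap: 0.12
grip_force: 58.6
```

```bash
python3 - <<'E'
from fit import *
o=robot.get_obs();print(o["eef_pos"].round(4),R.from_quat(o["eef_rot"]).as_matrix()[:2,0],o["joints"].round(2))
ims=[]
for cam,n in[("wrist","w7.png"),("side","s7.png")]:
    im,T,c=grab(cam,n);tips(cam,T,["clip","tab_top","groove"])
    F=Fit(cv2.imread("pics/"+n),T,c);p=F.proj([[0.61,0.056,0.1]])[0].astype(int);h=110 if cam=="wrist" else 55
    print(p);y0=max(0,p[1]-h);x=cv2.imread("pics/"+n)[y0:y0+2*h,p[0]-h:p[0]+h];ims.append(cv2.resize(x,(400,400),interpolation=cv2.INTER_CUBIC))
cv2.imwrite("pics/c7.png",np.hstack(ims))
E
```

```text
[0.6595 0.0567 0.1289] [0.99738987 0.07218154] [-0.08  0.61 -0.14  1.6   0.1   0.94 -1.75]
wrist clip 0.95 [0.6294 0.0533 0.0985] [282. 306.]
wrist tab_top 0.55 [0.6659 0.0556 0.1311] [284. 271.]
wrist groove 0.86 [0.5825 0.0507 0.0795] [281. 357.]
[274 339]
side clip 0.55 [0.5768 0.0525 0.0523] [305. 214.]
side clip 0.51 [0.6311 0.0573 0.0999] [328. 198.]
side tab_top 0.65 [0.661  0.0539 0.1297] [341. 189.]
side groove 0.84 [0.5776 0.0523 0.0826] [306. 206.]
[318 198]
```

View pics/c7.png

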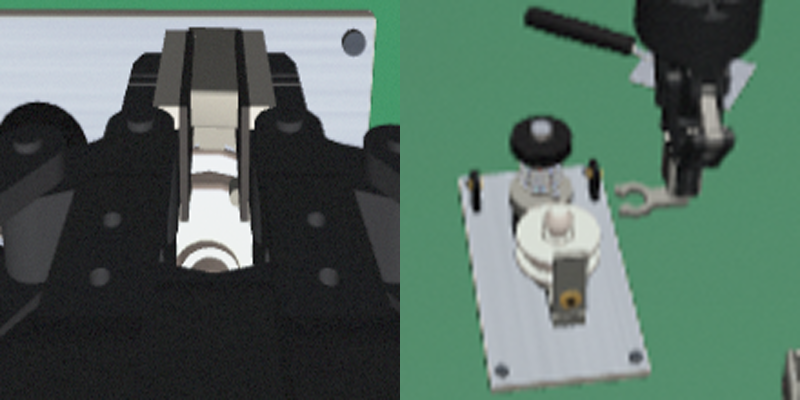

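The clip is held level by its tab, mouth towards the post (right half of the crop: clip at about (640,197), post head at (560,222)). I'll lower it to groove height and advance to just short of contact.

Request:
play_rows([
  [[0,0,-0.4,0,255],[0,0,-0.77,0,255],[0,0,-0.77,0,255],[-0.4,-0.03,-0.77,0,255],[-0.8,-0.06,-0.77,0,255],[-1.1,-0.08,-0.77,0,255],[-1.2,-0.085,-0.77,0,255],[-1.2,-0.085,-0.77,0,255],[-1.2,-0.085,-0.77,0,255]],
])

```text
time_s: 19.05
eef_pos: [0.6303, 0.0562, 0.1109]
eef_rot: [0.999, 0.037, 0.0, -0.0]
force: [1.0, 0.2, 0.3]
finger_gap: 0.123
grip_force: 58.6
```

```bash
python3 - <<'E'
from fit import *
o=robot.get_obs();print(o["eef_pos"].round(4),o["force"].round(2))
ims=[]
for cam,n in[("wrist","w8.png"),("side","s8.png"),("top","t8.png")]:
    im,T,c=grab(cam,n);tips(cam,T,["clip","tab_top","groove"])
    F=Fit(cv2.imread("pics/"+n),T,c);p=F.proj([[0.595,0.055,0.083]])[0].astype(int);h=90 if cam=="wrist" else 35
    y0=min(max(0,p[1]-h),420-2*h);x=cv2.imread("pics/"+n)[y0:y0+2*h,p[0]-h:p[0]+h];ims.append(cv2.resize(x,(400,400),interpolation=cv2.INTER_CUBIC))
cv2.imwrite("pics/c8.png",np.hstack(ims[:2]))
E
```

```text
[0.6303 0.0562 0.1109] [1.02 0.23 0.28]
wrist clip 0.71 [0.5993 0.0546 0.0795] [279. 307.]
wrist clip 0.56 [ 0.7534 -0.0737 -0.0012] [496.  36.]
wrist tab_top 0.56 [0.634  0.0568 0.1098] [279. 273.]
wrist tab_top 0.29 [ 0.5372 -0.1336  0.0016] [507. 334.]
wrist groove 0.8 [0.5836 0.048  0.0825] [289. 337.]
side clip 0.39 [0.5975 0.0566 0.0773] [313. 205.]
side tab_top 0.57 [0.6308 0.0527 0.1139] [328. 195.]
side groove 0.96 [0.5782 0.0543 0.0826] [306. 205.]
```

View pics/c8.png

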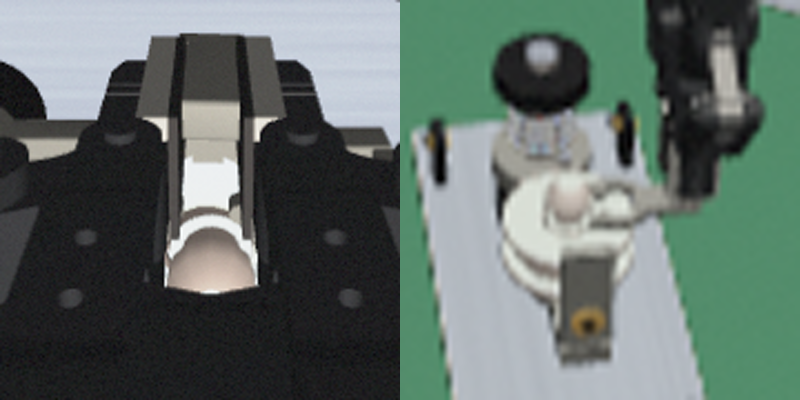

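Seen from the wrist, tab, mouth and post head line up (about x = 212 in the left crop). The clip is just above the roller, about 19 mm short of the post.

Request:
play_rows([
  [[-0.08,-0.006,0,0,255],[-0.16,-0.012,0,0,255],[-0.24,-0.018,0,0,255],[-0.32,-0.024,0,0,255],[-0.4,-0.03,0,0,255],[-0.4,-0.03,0,0,255],[-0.4,-0.03,0,0,255]],
])

```text
time_s: 20.35
eef_pos: [0.62, 0.0552, 0.1106]
eef_rot: [0.999, 0.037, 0.0, 0.0]
force: [0.4, -1.6, -1.2]
finger_gap: 0.121
grip_force: 58.7
```

Request:
play_rows([
  [[-0.06,-0.004,0,0,255],[-0.12,-0.008,0,0,255],[-0.18,-0.012,0,0,255],[-0.24,-0.016,0,0,255],[-0.24,-0.016,0,0,255],[-0.24,-0.016,0,0,255]],
])

```text
time_s: 20.95
eef_pos: [0.614, 0.0548, 0.1106]
eef_rot: [0.999, 0.037, 0.0, 0.0]
force: [2.0, -2.8, -0.2]
finger_gap: 0.12
grip_force: 58.7
```

Request:
play_rows([
  [[-0.06,-0.03,0,0,255],[-0.12,-0.05,0,0,255],[-0.18,-0.055,0,0,255],[-0.24,-0.06,0,0,255],[-0.24,-0.06,0,0,255]],
])

```text
time_s: 21.45
eef_pos: [0.608, 0.054, 0.1107]
eef_rot: [0.999, 0.037, 0.0, -0.0]
force: [4.4, 0.8, 0.2]
finger_gap: 0.12
grip_force: 58.6
```

Request:
play_rows([
  [[-0.04,-0.003,0,0,255],[-0.08,-0.006,0,0,255],[-0.12,-0.009,0,0,255],[-0.12,-0.009,0,0,255],[-0.12,-0.009,0,0,255]],
])

```text
time_s: 21.95
eef_pos: [0.6053, 0.0539, 0.1108]
eef_rot: [0.999, 0.037, 0.0, -0.0]
force: [4.9, 1.5, -0.8]
finger_gap: 0.119
grip_force: 58.5
```

Request:
play_rows([
  [[-0.04,-0.003,0,0,255],[-0.08,0.006,0,0,255],[-0.12,0.01,0,0,255],[-0.12,0.01,0,0,255],[-0.12,0.01,0,0,255]],
])

```text
time_s: 22.45
eef_pos: [0.6024, 0.0541, 0.1107]
eef_rot: [0.999, 0.037, 0.001, -0.0]
force: [5.5, 1.4, -1.6]
finger_gap: 0.123
grip_force: 58.5
```

Request:
play_rows([
  [[-0.04,-0.003,0,0,255],[-0.08,-0.006,0,0,255],[-0.08,-0.006,0,0,255],[-0.08,-0.006,0,0,255]],
])

```text
time_s: 22.85
eef_pos: [0.5993, 0.0537, 0.1104]
eef_rot: [0.999, 0.037, -0.001, -0.0]
force: [-0.6, -0.7, -0.1]
finger_gap: 0.124
grip_force: 58.7
```

Request:
play_rows([
  [[0,0,0,0,255],[0,0,0,0,255],[0,0,0,0,255]],
])

```text
time_s: 23.15
eef_pos: [0.5998, 0.0534, 0.1104]
eef_rot: [0.999, 0.037, -0.0, 0.0]
force: [3.8, 0.5, -1.3]
finger_gap: 0.117
grip_force: 58.7
```

```bash
python3 - <<'E'
from fit import *
o=robot.get_obs();print(o["eef_pos"].round(4),o["force"].round(2))
ims=[]
for cam,n in[("wrist","w9.png"),("side","s9.png")]:
    im,T,c=grab(cam,n);tips(cam,T,["clip","tab_top","groove","eyelet_bracket"])
    F=Fit(cv2.imread("pics/"+n),T,c);p=F.proj([[0.58,0.054,0.083]])[0].astype(int);h=90 if cam=="wrist" else 35
    y0=min(max(0,p[1]-h),420-2*h);x=cv2.imread("pics/"+n)[y0:y0+2*h,p[0]-h:p[0]+h];ims.append(cv2.resize(x,(400,400),interpolation=cv2.INTER_CUBIC))
cv2.imwrite("pics/c9.png",np.hstack(ims))
E
```

```text
[0.5998 0.0534 0.1104] [ 3.83  0.48 -1.28]
wrist clip 0.89 [0.5694 0.0516 0.0813] [279. 308.]
wrist tab_top 0.74 [0.6042 0.0569 0.1106] [272. 272.]
wrist groove 0.73 [0.5736 0.0522 0.0804] [279. 300.]
side clip 0.53 [0.5712 0.0559 0.0763] [303. 206.]
side tab_top 0.54 [0.6022 0.0535 0.112 ] [316. 196.]
side tab_top 0.19 [ 0.5415 -0.3191 -0.002 ] [302. 370.]
side groove 0.75 [0.5669 0.0534 0.0844] [301. 205.]
side eyelet_bracket 0.79 [0.5657 0.0064 0.1053] [302. 213.]
```

View pics/c9.png

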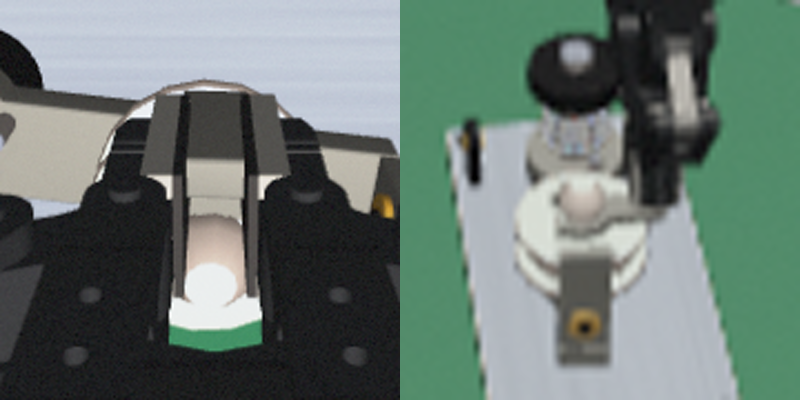

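The force peaked at 5.5 N or more, fell back at the snap and settled at 3.8 N, which matches the arm's spring at about 10 mm of deflection. In the picture the post head (580,200 in the right crop) sits inside the ring. I'll now follow the arm back to rest.

Request:
play_rows([
  [[0.06,0.005,0,0,255],[0.12,0.01,0,0,255],[0.18,0.015,0,0,255],[0.24,0.02,0,0,255],[0.3,0.025,0,0,255],[0.36,0.03,0,0,255],[0.36,0.03,0,0,255],[0.36,0.03,0,0,255],[0.36,0.03,0,0,255]],
])

```text
time_s: 24.55
eef_pos: [0.6089, 0.0541, 0.1106]
eef_rot: [0.999, 0.037, -0.0, 0.0]
force: [-0.1, -0.4, -0.6]
finger_gap: 0.124
grip_force: 58.8
```

Request:
play_rows([
  [[0,0,0,0,200],[0,0,0,0,160],[0,0,0,0,130],[0,0,0,0,130],[0,0,0,0,130],[0,0,0.4,0,130],[0,0,1,0,130],[0,0,2,0,130],[1,0,4,0,130],[2,-1.5,4,0,130],[3,-3,4,0,130],[3,-3,4,0,130]],
])

```text
time_s: 25.75
eef_pos: [0.6865, -0.0293, 0.2115]
eef_rot: [0.999, 0.033, 0.001, 0.003]
force: [0.0, -0.7, -1.1]
finger_gap: 0.491
grip_force: 0.0
```

```bash
python3 - <<'E'
from fit import *
o=robot.get_obs();print(o["eef_pos"].round(4),o["force"].round(2),o["finger_gap"])
ims=[]
for cam,n in[("side","s10.png"),("top","t10.png")]:
    im,T,c=grab(cam,n);tips(cam,T,["clip","tab_top","groove","roller","eyelet_bracket"])
    F=Fit(cv2.imread("pics/"+n),T,c);p=F.proj([[0.585,0.054,0.083]])[0].astype(int);h=35
    x=cv2.imread("pics/"+n)[p[1]-h:p[1]+h,p[0]-h:p[0]+h];ims.append(cv2.resize(x,(400,400),interpolation=cv2.INTER_CUBIC))
cv2.imwrite("pics/c10.png",np.hstack(ims))
E
```

```text
[ 0.6865 -0.0293  0.2115] [ 0.01 -0.67 -1.1 ] 0.4907617997993725
side clip 0.49 [0.5809 0.0082 0.1067] [309. 211.]
side clip 0.48 [0.5783 0.0525 0.0779] [306. 207.]
side clip 0.17 [0.5709 0.1278 0.1087] [301. 177.]
side tab_top 0.62 [0.6109 0.0544 0.1135] [320. 195.]
side groove 0.64 [0.5752 0.0526 0.0823] [305. 206.]
side roller 0.84 [ 0.3057 -0.2744  0.0009] [183. 354.]
side roller 0.7 [ 0.3516 -0.1925  0.0032] [209. 316.]
side roller 0.63 [ 4.488e-01 -3.074e-01  1.000e-04] [254. 367.]
side roller 0.56 [0.5755 0.0558 0.054 ] [304. 213.]
side eyelet_bracket 0.18 [ 0.5742  0.0523 -0.0054] [304. 230.]
top clip 0.49 [0.5811 0.0541 0.0797] [264. 185.]
top tab_top 0.63 [0.614  0.0557 0.1106] [263. 170.]
top groove 0.69 [0.5781 0.0495 0.0833] [266. 186.]
top roller 0.85 [ 0.4532 -0.3083 -0.0025] [394. 236.]
top roller 0.73 [0.6115 0.0556 0.1114] [263. 171.]
top roller 0.61 [0.5745 0.0546 0.0522] [264. 189.]
top roller 0.45 [ 0.3071 -0.273  -0.0017] [383. 289.]
top eyelet_bracket 0.85 [0.5796 0.0081 0.1029] [281. 184.]
top eyelet_bracket 0.28 [0.5762 0.0539 0.0525] [264. 188.]
```

View pics/c10.png

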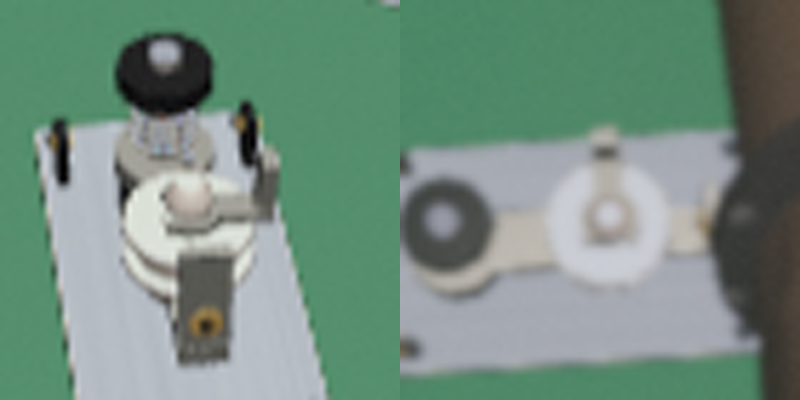

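The clip is concentric around the post under its head, with the tab about 32 mm from the axis. The roller is seated, the arm is back at rest and the gripper is clear.

```bash
python3 -c "
from workcell import robot
print(robot.hand_in())"
```

```text
the job is handed in; nothing more can be done
None
```

The roller is down on the post's shoulder, the clip snapped home in the groove at about 5.5 N without reaching the end stop, both are released, and the job is handed in at about 26 s.

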